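# Start the last lag screw of a table-leg plate square

## Task

The last lag screw of the table-leg plate stands loose and leaning in its pilot hole. Fetch the T-handle nut driver from its block, fit its socket fully over the screw's head, bring the screw upright (square to the plate) and push it straight down its hole until the thread takes hold, and only then, still pushing steadily but gently (about 14 N; more than 30 N would spoil the hole), drive it in by a quarter turn clockwise. Lift the driver off, stand it back upright and fully down in its own hole in the block, and let go; touch the screw only with the driver and leave everything else lying where it is.

Things in the scene. Friction and masses are not known exactly. Their poses are not given: they have to be found in the camera images.
- driver_bar (a point): Centre (half-way up) of the T-handle nut driver's cross bar, the place to grip it: black flat-sided plastic bar 110 mm long (this point's x axis), 24 mm wide (y axis) and 26 mm high, on top of a 12 mm steel shaft that runs down the z axis. The driver weighs about 0.26 kg and at the start stands upright in the tool block, bar up.
- driver_socket (a point): Centre of the open mouth of the driver's hexagon socket, its lowest point, 133 mm straight below the centre of the bar (same axes). Steel, 26 mm outside diameter; inside 18 mm across flats and 10 mm deep with a flat floor and a small lead-in taper at the mouth. Two of the six flats face along this point's +x and -x, so along the bar.
- screw_top (a point): Centre of the top face of the loose lag screw's steel hexagon head: 17 mm across flats, 7 mm high, two flats facing along this point's +x and -x (it turns with the screw). Its z axis runs up the screw and so shows the lean, 4 to 10 degrees at the start. The head's top then stands 42 to 49 mm above the wood.
- pilot (a point): Middle of the pilot hole at the wood's surface, in one corner of the dark 115 mm square, 5 mm thick steel plate. Wood and plate are level and fixed; z is square to them. The screw leans about this point. The plate's other three screws are already home, heads flat on the plate.
- screw_turn (a joint): Turn of the screw in rad: 0 at the start, growing as it is turned clockwise seen from above (driven in).
- block_hole (a point): Centre of the mouth of the driver's own hole in the pale wooden tool block (180 x 80 mm, 55 mm high, fixed, its long side along this point's x axis): round, 31 mm wide, 35 mm deep with a flat bottom on which the driver stands. A fixed black-handled screwdriver, 178 mm high, stands in the same block 110 mm further along +x. A grey parts tray lies at the bench's other side.
- driver: The whole T-handle nut driver (origin at the socket mouth, axes as driver_socket), 146 mm long. While it is under twist the socket clings to the head; eased back by a few degrees it lifts off freely.
- screw: The loose lag screw, shank 10 mm (origin on its axis, 43 mm below the head's top). 1 to 2 N sideways at the head swings it; about 8 N down slides it 1 to 4 mm deeper along its axis (it stays where put) until the thread meets the wood and it stops dead: how deep differs and cannot be seen. Turning (0.1 N m) then lets it 4.5 mm deeper a turn; it follows only while pushed with more than 8 N.
- try_square: Carpenter's square lying on the table top beyond the plate: wooden stock 100 mm, steel blade 135 mm. Leave it.
- spare_screw: Another lag screw, lying on the table top, 57 mm long. Leave it.
- wax_block: Small tan block of filler wax, 45 x 22 x 14 mm, on the bench. Leave it.
- sanding_block: Cork sanding block 110 x 65 x 34 mm on the bench. Leave it.
- glue_bottle: White glue bottle, 60 mm wide, 170 mm high, far right on the bench. Leave it.
- filler_tin: Filler tin, 90 mm wide and 90 mm high, far left on the bench. Leave it.
- putty_knife: Putty knife with a wooden handle, 210 mm long, lying at the right. Leave it.

How it is judged:
By the outcome, as a careful person would: the job done as asked, in the order asked, and still so for the second after the job is handed in, with the robot touching nothing.
It also fails if it takes over 72 s, if anything falls off the work surface, if the arm or the gripper's body presses on something with over 40 N, if the wrist force passes 120 N, or if a joint passes its speed limit or range.

## Robot

A 6-joint arm with a two-finger parallel gripper is mounted at the origin on the work surface. World frame = base frame: x ahead of the robot, y to its left, z up, the work surface at z = 0. Lengths are in m, angles in rad, forces in N, time in s.
With the tool pointing down it reaches from about 0.275 to 0.75 m from the base axis. Payload 10.2 kg.
Tool frame: the origin (TCP) lies midway between the tips of the shut fingers; the grasp point (between the pads) lies 19 mm behind it; z points along the fingers, y is the line along which they close (so a half turn about z gives the same grasp; the last joint's range is limited). The gripper opens to 85 mm and grips with 20 to 120 N. Pads are 22 mm wide; open, the fingers measure 114 mm over their backs; the gripper's body (76 mm by 85 mm) begins 54 mm behind the grasp point. The pads swing forward as they close: fully open they stand 13 mm farther back than shut.
Start: joints at [-1.5, 0.313, 1.498, -0, 1.331, -0.223], TCP at [0.152, -0.503, 0.231] pointing down, gripper open.
Joint ranges: [-2.94, 2.94], [-0.97, 2.17], [0.19, 2.56], [-1.23, 4.37], [0.02, 3.11], [-2.88, 2.88]. Speed limits (rad/s): [2.39, 2.39, 3.01, 3.14, 3.14, 3.14].

## Interface

Orientations are given as a unit quaternion [w, x, y, z].
In Python, from workcell import manip gives the robot as it stands. The module is installed in compiled form; this text tells all that it offers.
- The arm moves only by the shell command python3 -m inch 'ROWS' [FORCE]. ROWS is JSON, a list of rows, each a list of 7 numbers: the shift along the tool's x, y, z scaled (see below), then the turn, a rotation vector about the tool's x, y, z scaled (see below), then the opening, from -1 (shut) to 1 (fully open), so that 0 is half open. In form: [[tx, ty, tz, ax, ay, az, gripper], ...]. A call has 1 to 20 rows; each row shifts and turns the commanded pose from where the row before left it, along the tool's axes as they then stand; what a row does not reach is not made up. The controller multiplies each number of a shift by 1 m and each number of a turn by 60 degrees. A row lasts 1/8 s, in which the tool goes at most 62.5 mm and 10.7 degrees, less where a joint would pass 70% of its speed; a pose out of reach is approached as far as the arm can. A call with a number of a shift or a turn outside -1 to 1 is refused whole. A call with a gripper value outside its range is refused whole. The fingers move at their own pace and stop on an object; FORCE is the grip in N (left out, the last holds). Time passes only in rows, so rows that do not move let the fingers close. It gives the time, the measured TCP pose, the force, the opening and the grip force at its end, in the units of the state.
- manip.observe(): the state, without advancing time (a new reading comes with each control period).
- manip.get_image(name): name is "side" or "top"; returns a dict with "image" (420x560x3 uint8, red, green, blue), "depth" (420x560 float32, m along the optical axis (not along the pixel's ray), 0 where there is no reading), "fov_y" (degrees; the focal length in pixels is half the picture's height over the tangent of half this angle, whatever the lens; pixels are square), "cx", "cy" (the principal point, pixels), "k1" (the pictures are not rectified: a ray, as slopes to the right and down, at radius r is drawn at 1 + k1 r^2 times it, then the intrinsics apply), "R" (3x3) and "t" (3): a world point X has camera coordinates R X + t. Camera axes: x right, y down, z forward; pixel columns grow to the right and rows downward; lengths in m; the calibration is good to about 2 mm. A picture is of the moment at which its call begins.
- manip.close_job(): hands the job in; it is judged then, once.
The state is a dict: "clock": time; "joint_pos": joint angles; "qvel": joint speeds; "tau": joint torques, N m; "tcp_pos": TCP position; "ee_rot": TCP orientation; "ft_force": force on the tool from outside, world axes, zero at the start; "moment": the same for the moment, N m; "finger_gap": finger opening in m; "gripper_force": force on a finger pad.
Only numpy, scipy, OpenCV 4.12 (cv2) and the standard library are available. Lean on these libraries where they do the work, as an engineer would, in place of code of your own. Each camera call takes 0.05 s, during which the arm holds its last target. There are 200 camera calls.

## Working session

There is one attempt and no reset: what is moved stays moved. The work goes in short steps, Python scripts to look and compute and a shell command to move; the robot and the scene stay as the last step left them, time stands still between calls to the robot, and variables do not carry over. Pictures are saved under pics/ and viewed, at most 10 in all, crops included, and the job is handed in when it is done.

```bash
mkdir -p pics; cat > h.py <<'E'
import numpy as np, cv2
from workcell import manip
from scipy.spatial.transform import Rotation as Ro
def grab(n):
    d=manip.get_image(n); np.savez(f'{n}.npz',**d); return d
def load(n): return dict(np.load(f'{n}.npz'))
def K(d):
    f=210/np.tan(np.radians(float(d['fov_y']))/2)
    return np.array([[f,0,float(d['cx'])],[0,f,float(d['cy'])],[0,0,1]]),np.array([float(d['k1']),0,0,0])
def und(d,uv):
    k,D=K(d); return cv2.undistortPoints(np.asarray(uv,float).reshape(-1,1,2),k,D,)[:,0]
def cloud(d):
    v,u=np.mgrid[0:420,0:560]; s=und(d,np.stack([u,v],-1).reshape(-1,2)).reshape(420,560,2)
    z=d['depth'][...,None]; c=np.concatenate([s*z,z],-1)
    w=(c-d['t'])@d['R']; w[d['depth']==0]=np.nan; return w
def ray(d,uv):
    s=und(d,uv); r=np.c_[s,np.ones(len(s))]@d['R']; return -d['R'].T@d['t'],r
def onz(d,uv,z):
    o,r=ray(d,uv); return o+r*((z-o[2])/r[:,2])[:,None]
def proj(d,X):
    k,D=K(d); return cv2.projectPoints(np.asarray(X,float).reshape(-1,1,3),cv2.Rodrigues(d['R'])[0],d['t'],k,D)[0][:,0]
E
python3 - <<'E'
from h import *
s=manip.observe(); print({k:np.round(v,3) for k,v in s.items()})
for n in ('side','top'):
    d=grab(n); print(n,d['fov_y'],d['k1'],-d['R'].T@d['t'],d['R'][2])
    cv2.imwrite(f'pics/{n}0.png',d['image'][...,::-1])
E
```

```text
{'clock': np.float64(0.0), 'joint_pos': array([-1.5  ,  0.313,  1.498, -0.   ,  1.331, -0.223]), 'qvel': array([ 0.001, -0.001,  0.001,  0.001, -0.001,  0.   ]), 'tau': array([-0.0000e+00, -4.1226e+01, -2.5974e+01, -0.0000e+00,  4.0000e-03,
       -0.0000e+00]), 'tcp_pos': array([ 0.152, -0.502,  0.231]), 'ee_rot': array([-0.001,  0.989,  0.146,  0.   ]), 'ft_force': array([ 0.01 , -0.413,  0.252]), 'moment': array([0.03 , 0.04 , 0.001]), 'gripper_force': np.float64(0.0), 'finger_gap': np.float64(0.086)}
side 53.035692389964325 -0.024448710073835762 [0.40176492 0.79369769 0.62143323] [ 0.16541031 -0.85317322 -0.49470686]
top 49.52381081915326 -0.10826528934713019 [ 0.38582126 -0.08945934  1.26040994] [ 0.14733529  0.02661082 -0.98872857]
```

View pics/side0.png

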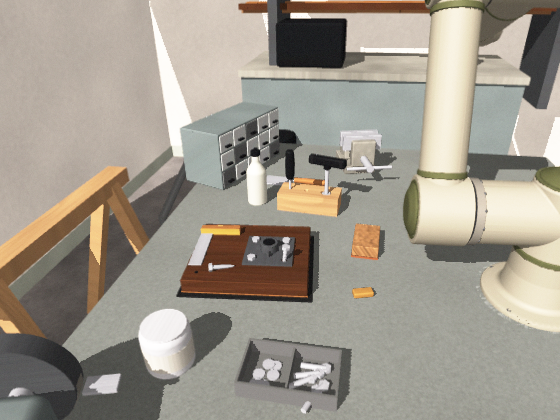

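View pics/top0.png

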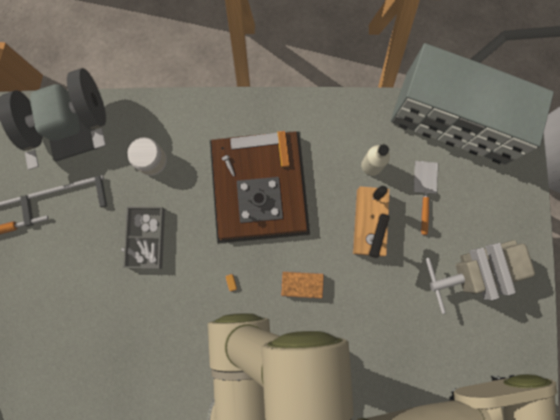

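The side picture shows the driver's bar at (327,160) in the block, the screwdriver at (290,165) and the loose screw near (285,250). In the top picture the bar is at (379,235), the plate around (260,200) and the loose screw near (275,211). I'll enlarge these areas next and fit positions from the depth data.

```bash
python3 - <<'E'
from h import *
t=load('top'); s=load('side')
ct=cloud(t); cs=cloud(s)
def rng(c,sl,zlo,zhi):
    p=c[sl].reshape(-1,3); p=p[(p[:,2]>zlo)&(p[:,2]<zhi)]; return p
sl=np.s_[180:290,340:410]
p=rng(ct,sl,.02,.075); print('block top z',np.median(p[:,2]),cv2.minAreaRect((p[p[:,2]>.045][:,:2]*1000).astype(np.float32)))
b=ct[205:265,355:400].reshape(-1,3); b=b[b[:,2]>.125]; print('bar',len(b),np.percentile(b[:,2],[5,50,95]),cv2.minAreaRect((b[:,:2]*1000).astype(np.float32)))
b=cs[145:175,300:355].reshape(-1,3); b=b[(b[:,2]>.13)&(b[:,1]>-.5)]; print('bar side',len(b),np.percentile(b[:,2],[5,50,95]),cv2.minAreaRect((b[:,:2]*1000).astype(np.float32)))
for n,c,sl in (('top',ct,np.s_[175:225,235:285]),('side',cs,np.s_[232:268,240:300])):
    p=c[sl].reshape(-1,3); print(n,'z hist',np.histogram(p[:,2],bins=np.arange(0,.14,.005)))
    h=p[(p[:,2]>.075)]; print(np.round(h[::max(1,len(h)//12)],3))
A=cv2.resize(t['image'][165:245,225:305],None,fx=5,fy=5,interpolation=3)
B=cv2.resize(s['image'][225:275,240:305],None,fx=6.15,fy=8,interpolation=3)
cv2.imwrite('pics/c0.png',np.hstack([A,B])[...,::-1])
E
```

```text
block top z 0.05456410009930043 ((541.1094970703125, -316.0322570800781), (79.78047943115234, 182.2174835205078), 85.74816131591797)
bar 492 [0.15426227 0.16537549 0.16913944] ((490.505126953125, -311.2101745605469), (25.7579345703125, 110.4987564086914), 73.68467712402344)
bar side 413 [0.14254467 0.15995579 0.16964472] ((491.15509033203125, -311.24700927734375), (27.567462921142578, 109.9242935180664), 74.138671875)
top z hist (array([   0,    0,    0,    0,    0,    0,    9,  363, 1016,  728,  106,
         41,   29,  139,   26,    2,   29,    5,    0,    0,    0,    0,
          0,    0,    0,    0,    0,    0]), array([0.   , 0.005, 0.01 , 0.015, 0.02 , 0.025, 0.03 , 0.035, 0.04 ,
       0.045, 0.05 , 0.055, 0.06 , 0.065, 0.07 , 0.075, 0.08 , 0.085,
       0.09 , 0.095, 0.1  , 0.105, 0.11 , 0.115, 0.12 , 0.125, 0.13 ,
       0.135, 0.14 ]))
[[0.559 0.02  0.082]
 [0.556 0.019 0.084]
 [0.553 0.027 0.084]
 [0.553 0.019 0.087]
 [0.551 0.03  0.082]
 [0.551 0.022 0.083]
 [0.551 0.014 0.083]
 [0.548 0.024 0.084]
 [0.548 0.016 0.085]
 [0.546 0.025 0.082]
 [0.546 0.017 0.082]
 [0.543 0.022 0.079]]
side z hist (array([  0,   0,   0,   0,   0,   0,   0,  13, 789, 872, 137,  80,  45,
       116,  54,   8,  29,  13,   0,   0,   0,   0,   0,   0,   0,   0,
         0,   0]), array([0.   , 0.005, 0.01 , 0.015, 0.02 , 0.025, 0.03 , 0.035, 0.04 ,
       0.045, 0.05 , 0.055, 0.06 , 0.065, 0.07 , 0.075, 0.08 , 0.085,
       0.09 , 0.095, 0.1  , 0.105, 0.11 , 0.115, 0.12 , 0.125, 0.13 ,
       0.135, 0.14 ]))
[[0.557 0.017 0.087]
 [0.549 0.012 0.084]
 [0.553 0.017 0.084]
 [0.544 0.016 0.085]
 [0.552 0.022 0.085]
 [0.543 0.021 0.086]
 [0.551 0.026 0.085]
 [0.542 0.024 0.084]
 [0.55  0.029 0.084]
 [0.542 0.023 0.081]
 [0.551 0.028 0.081]
 [0.542 0.023 0.079]
 [0.547 0.026 0.077]]
```

View pics/c0.png

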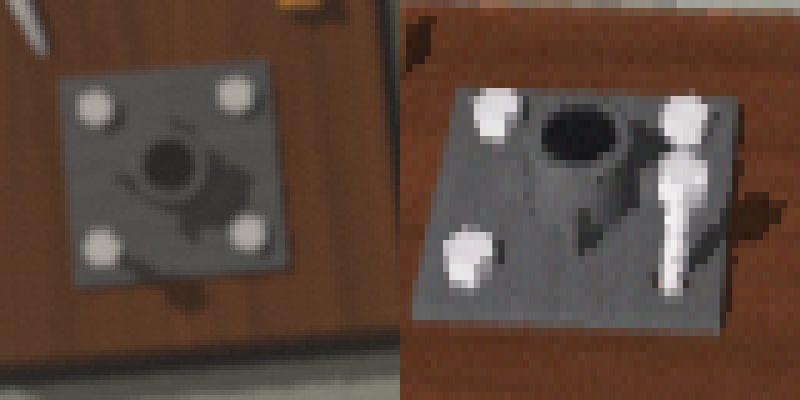

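In the crop the loose screw is the lower-left head in the top view, at about pixel (245,214). In the side view its head is at about (286,246) and its foot at about (284,261), which is the plate's low-x, high-y corner. I'll fit pilot, lean and hex yaw together in both pictures.

```bash
python3 - <<'E'
from h import *
t=load('top'); s=load('side'); ct=cloud(t); cs=cloud(s)
# wood & plate heights, screw heads
for n,c,d,W in (('top',ct,t,(150,240,215,305)),('side',cs,s,(225,290,190,310))):
    sub=c[W[0]:W[1],W[2]:W[3]]; im=d['image'][W[0]:W[1],W[2]:W[3]].astype(int)
    g=im.mean(2); sat=im.max(2)-im.min(2)
    wood=(sat>30)&(sub[...,2]>.02)&(sub[...,2]<.06); pl=(sat<15)&(g>60)&(g<110)&(sub[...,2]>.03)&(sub[...,2]<.055)
    print(n,'wood',np.median(sub[wood][:,2]),'plate',np.median(sub[pl][:,2]),cv2.minAreaRect((sub[pl][:,:2]*1000).astype(np.float32)))
    b=((g>140)&(sat<40)).astype(np.uint8)
    N,l,st,ce=cv2.connectedComponentsWithStats(b)
    for i in range(1,N):
        if st[i,4]>8: print(ce[i]+[W[2],W[0]],st[i,4],np.nanmedian(sub[l==i],0).round(4), onz(d,[ce[i]+[W[2],W[0]]],.052).round(4))
print(t['image'][206:224,237:256].mean(2).astype(int))
print(s['image'][238:266,278:298].mean(2).astype(int))
E
```

```text
top wood 0.04007662150319476 plate 0.04502795069718248 ((632.9497680664062, -1.962158203125), (203.39007568359375, 127.40115356445312), 15.131757736206055)
[228.08333333 164.5       ] 12 [0.6915 0.0747 0.0516] [[0.6916 0.0745 0.052 ]]
[271.64285714 183.35714286] 28 [ 0.64   -0.0465  0.0531] [[ 0.6397 -0.0456  0.052 ]]
[243.5 186. ] 26 [0.6317 0.0304 0.0528] [[0.6318 0.0307 0.052 ]]
[274.08 211.2 ] 25 [ 0.5638 -0.053   0.0522] [[ 0.5635 -0.0532  0.052 ]]
[244.83333333 214.4       ] 30 [0.5507 0.0221 0.0829] [[0.5541 0.0253 0.052 ]]
side wood 0.04191278869755016 plate 0.04710629108434799 ((642.111083984375, 4.940376281738281), (216.28668212890625, 136.92050170898438), 10.813462257385254)
[197.7961165  244.19093851] 618 [ 0.7717 -0.0275  0.0441] [[0.771  0.0009 0.052 ]]
[297.46153846 225.03846154] 26 [ 0.5571 -0.2061  0.0022] [[ 0.5464 -0.125   0.052 ]]
[254.92105263 238.47368421] 38 [ 0.6388 -0.0425  0.054 ] [[ 0.64   -0.0458  0.052 ]]
[285.04651163 247.39534884] 129 [0.5553 0.0215 0.0615] [[ 0.5597 -0.0197  0.052 ]]
[250.33333333 256.625     ] 48 [0.6315 0.0305 0.0532] [[0.6321 0.0301
[... 3228 characters left out ...]
  39  65
   63  67]
 [ 89  89  86  83 151 229 230 193 103  46  81  81  87  89  74  36  59  66
   62  62]
 [ 88  88  76  59 149 235 229 137  81  86  90  87  89  88  66  34  63  64
   61  63]
 [ 91  85  85  54 160 228 219 156  48  80  89  89  88  86  63  34  63  63
   63  64]
 [ 87  84  87  83 112 186 158 141  84  86  86  90  89  88  55  33  62  66
   65  65]
 [ 88  86  88  89  92 107 102 100  88  90  88  88  86  88  47  35  62  63
   63  64]
 [ 88  88  85  89  88  89  86  86  86  92  86  86  87  87  45  34  62  66
   64  64]
 [ 91  89  90  91  92  93  91  91  90  87  89  91  89  86  37  58  62  62
   60  65]
 [ 94  92  92  98  93  95  92  92  90  92  92  94  91  93  41  58  61  62
   60  60]]
```

```bash
cat > fit.py <<'E'
from h import *
from scipy.optimize import minimize
t=load('top'); s=load('side'); SS=8
Z0=.040
def labels(d,P,T,yaw,W):
    r0,r1,c0,c1=W; M=np.zeros(((r1-r0)*SS,(c1-c0)*SS),np.uint8)
    a=(T-P)/np.linalg.norm(T-P); x=np.array([np.cos(yaw),np.sin(yaw),0]); x-=a*(a@x); x/=np.linalg.norm(x); y=np.cross(a,x)
    px=lambda X:np.round(((proj(d,X)-[c0,r0]+.5)*SS-.5)*16).astype(np.int32)
    cam=-d['R'].T@d['t']; th=np.arange(0,360,15)
    cyl=np.array([c+.005*(np.cos(q)*x+np.sin(q)*y) for c in (P+a*.003,T-a*.007) for q in np.radians(th)])
    cv2.fillConvexPoly(M,cv2.convexHull(px(cyl)),1,shift=4)
    R=.017/np.sqrt(3); cor=lambda k,h:T-a*h+R*(np.cos(np.radians(30+60*k))*x+np.sin(np.radians(30+60*k))*y)
    n=2
    for k in range(6):
        m=np.radians(60+60*k); nn=np.cos(m)*x+np.sin(m)*y
        if nn@(cam-(T+nn*.0085))>0:
            cv2.fillConvexPoly(M,px(np.array([cor(k,0),cor(k+1,0),cor(k+1,.007),cor(k,.007)])),n,shift=4); n+=1
    cv2.fillConvexPoly(M,px(np.array([cor(k,0) for k in range(6)])),n,shift=4)
    return M,n
def res(d,P,T,yaw,W,mask,blur=0):
    M,n=labels(d,P,T,yaw,W); A=[]
    for i in range(n+1):
        a=(M==i).astype(np.float32)
        if blur: a=cv2.GaussianBlur(a,(0,0),blur*SS)
        A.append(cv2.resize(a,(W[3]-W[2],W[1]-W[0]),interpolation=cv2.INTER_AREA)[mask])
    A=np.array(A).T; y=d['image'][W[0]:W[1],W[2]:W[3]].mean(2)[mask]
    c=np.linalg.lstsq(A,y,rcond=None)[0]; return ((A@c-y)**2).mean()
E
python3 - <<'E'
from fit import *
Wt=(206,218,239,252); mt=np.ones((12,13),bool); mt[9:,8:]=False
Ws=(244,262,279,292); ms=np.ones((18,13),bool); ms[:2,6:]=False; ms[7:,8:]=False; ms[:3,:3]=False;ms[11:,:3]=False
print('foot side',onz(s,[[283.6,261]],.045))
def split(p):
    P=np.array([p[0],p[1],Z0]); return P,np.array(p[2:5])
def cost(p,yaw):
    P,T=split(p); o=np.array([p[5],p[6],p[7]])
    L=np.linalg.norm(T-P)
    return res(t,P,T,yaw,Wt,mt,.55)/60+res(s,P+o,T+o,yaw,Ws,ms,.3)/150+((p[0]-.556)/.002)**2+((p[1]-.0234)/.002)**2+((o/.0015)**2).sum()+((p[4]-.0845)/.003)**2
out=[]
for yd in range(0,60,5):
    r=minimize(cost,[.556,.0234,.5497,.0223,.0845,0,0,0],args=(np.radians(yd),),method='Nelder-Mead',options=dict(initial_simplex=np.array([.556,.0234,.5497,.0223,.0845,0,0,0])+np.vstack([np.zeros(8),np.eye(8)*.0015]),maxiter=350))
    P,T=split(r.x);o=r.x[5:]; a=(T-P)
    print(yd,round(r.fun,3),round(res(t,P,T,np.radians(yd),Wt,mt,.55),1),round(res(s,P+o,T+o,np.radians(yd),Ws,ms,.3),1),(r.x*1000).round(1),'lean',np.degrees(np.arccos(a[2]/np.linalg.norm(a))).round(1))
E
```

```text
foot side [[0.55499813 0.02495276 0.045     ]]
0 4.567 24.9 607.3 [ 5.564e+02  2.340e+01  5.502e+02  2.220e+01  8.500e+01  1.000e-01
 -1.000e-01  2.000e-01] lean 8.0
5 4.355 18.8 589.9 [ 5.565e+02  2.320e+01  5.503e+02  2.230e+01  8.490e+01  1.000e-01
 -2.000e-01  0.000e+00] lean 7.9
10 4.206 19.8 562.2 [ 5.565e+02  2.320e+01  5.503e+02  2.230e+01  8.490e+01  2.000e-01
 -2.000e-01  1.000e-01] lean 7.9
15 4.216 20.7 563.2 [ 5.565e+02  2.340e+01  5.503e+02  2.220e+01  8.510e+01  2.000e-01
 -2.000e-01  1.000e-01] lean 7.9
20 4.469 23.1 598.8 [ 5.564e+02  2.330e+01  5.502e+02  2.220e+01  8.480e+01  2.000e-01
 -1.000e-01  2.000e-01] lean 8.0
25 4.695 25.0 624.6 [ 5.565e+02  2.320e+01  5.502e+02  2.230e+01  8.490e+01  2.000e-01
 -1.000e-01  1.000e-01] lean 8.0
30 4.899 25.0 654.6 [ 5.565e+02  2.320e+01  5.502e+02  2.220e+01  8.490e+01  2.000e-01
 -1.000e-01  1.000e-01] lean 8.1
35 5.101 27.6 677.7 [ 5.566e+02  2.330e+01  5.502e+02  2.220e+01  8.480e+01  1.000e-01
 -2.000e-01  1.000e-01] lean 8.2
40 5.097 26.8 676.6 [ 5.566e+02  2.330e+01  5.501e+02  2.250e+01  8.490e+01  1.000e-01
 -1.000e-01  2.000e-01] lean 8.4
45 5.088 26.6 675.1 [ 5.566e+02  2.330e+01  5.500e+02  2.250e+01  8.490e+01  1.000e-01
 -0.000e+00  2.000e-01] lean 8.4
50 5.027 28.0 657.6 [ 5.567e+02  2.320e+01  5.500e+02  2.250e+01  8.480e+01  0.000e+00
 -2.000e-01  1.000e-01] lean 8.7
55 4.736 29.0 608.4 [ 5.567e+02  2.320e+01  5.498e+02  2.230e+01  8.490e+01  2.000e-01
 -2.000e-01  1.000e-01] lean 8.8
```

```bash
cat > plan.py <<'E'
from h import *
def state():
    o=manip.observe(); q=o['ee_rot']; return o,np.array(o['tcp_pos']),Ro.from_quat([q[1],q[2],q[3],q[0]])
def down(yawdeg,axis=(0,0,1)):
    "tool frame: z along -axis, x at yaw"
    a=np.array(axis,float);a/=np.linalg.norm(a); x=np.array([np.cos(np.radians(yawdeg)),np.sin(np.radians(yawdeg)),0]); x-=a*(a@x); x/=np.linalg.norm(x)
    return Ro.from_matrix(np.array([x,np.cross(-a,x),-a]).T)
def plan(p,R,n=None,start=None):
    o,p0,R0=state()
    if start: p0,R0=start
    d=R0.inv().apply(np.array(p)-p0); w=(R0.inv()*R).as_rotvec(degrees=True)
    n=n or int(max(np.ceil(np.linalg.norm(d)/.06),np.ceil(np.linalg.norm(w)/10),1))
    S=sum((Ro.from_rotvec(w*i/n,degrees=True).as_matrix() for i in range(n)),np.zeros((3,3)))
    print(n,'rows of',np.linalg.solve(S,d).round(4).tolist(),(w/n/60).round(4).tolist(),'| clock',round(o['clock'],2),'J6',round(o['joint_pos'][5],2))
    return n
E
python3 - <<'E'
from plan import *
plan([.4908,-.3112,.225],down(-16),8)
plan([.4908,-.3112,.131],down(-16),None,(np.array([.4908,-.3112,.225]),down(-16)))
E
```

```text
8 rows of [0.0439, -0.0223, 0.0007] [-0.0001, 0.0, 0.0684] | clock 0.1 J6 -0.22
2 rows of [0.0, 0.0, 0.047] [0.0, 0.0, 0.0] | clock 0.1 J6 -0.22
```

```bash
python3 -m inch '[[0.0439,-0.0223,0,0,0,0.0684,1],[0.0439,-0.0223,0,0,0,0.0684,1],[0.0439,-0.0223,0,0,0,0.0684,1],[0.0439,-0.0223,0,0,0,0.0684,1],[0.0439,-0.0223,0,0,0,0.0684,1],[0.0439,-0.0223,0,0,0,0.0684,1],[0.0439,-0.0223,0,0,0,0.0684,1],[0.0439,-0.0223,0,0,0,0.0684,1],[0,0,0,0,0,0,1],[0,0,0,0,0,0,1]]' && python3 - <<'E'
from plan import *
plan([.4908,-.3112,.131],down(-16),4)
d=grab('top'); c=cloud(d); b=c[205:265,355:400].reshape(-1,3); b=b[(b[:,2]>.12)&(b[:,2]<.18)]; print(len(b))
E
```

```text
clock: 1.35
tcp_pos: [0.4901, -0.3118, 0.2309]
ee_rot: [-0.0, 0.99, -0.139, -0.0]
ft_force: [-0.3, -1.2, 0.4]
finger_gap: 0.0854
gripper_force: 0.0
4 rows of [0.0001, -0.0002, 0.025] [-0.0001, 0.0002, 0.0001] | clock 1.35 J6 1.08
25
```

```bash
python3 -m inch '[[0,0,0.025,0,0,0,1],[0,0,0.025,0,0,0,1],[0,0,0.025,0,0,0,1],[0,0,0.025,0,0,0,1],[0,0,0,0,0,0,1],[0,0,0,0,0,0,-0.4],[0,0,0,0,0,0,-0.4],[0,0,0,0,0,0,-0.4],[0,0,0,0,0,0,-0.4],[0,0,0,0,0,0,-0.4],[0,0,0,0,0,0,-1],[0,0,0,0,0,0,-1],[0,0,0,0,0,0,-1],[0,0,0,0,0,0,-1]]' 80; python3 -c "
from plan import *
o,p,R=state(); print(p,o['finger_gap'],o['moment'],o['joint_pos'].round(2))"
```

```text
clock: 3.15
tcp_pos: [0.4907, -0.3119, 0.1315]
ee_rot: [0.0, 0.99, -0.139, 0.0]
ft_force: [-0.4, -1.2, 2.7]
finger_gap: 0.0228
gripper_force: 78.5
[ 0.49069589 -0.31187831  0.1315256 ] 0.02284500287884405 [-0.19365769  0.13459349  0.04871736] [-0.77  0.53  1.45 -0.    1.16  1.08]
```

```bash
python3 -m inch '[[0,0,0,0,0,0,-1],[0,0,-0.02,0,0,0,-1],[0,0,-0.02,0,0,0,-1],[0,0,-0.02,0,0,0,-1],[0,0,-0.03,0,0,0,-1],[0,0,-0.02,0,0,0,-1],[0,0,0,0,0,0,-1]]' 100; python3 - <<'E'
from plan import *
o,p,R=state(); print(o['ft_force'],o['moment'])
T=np.array([.5503,.0222,.085]);P=np.array([.5565,.0233,.04]);a=(T-P)/np.linalg.norm(T-P)
plan(T+a*(.012+.1115),down(71,a),14)
E
```

```text
clock: 4.03
tcp_pos: [0.4908, -0.3117, 0.2416]
ee_rot: [0.0, 0.99, -0.139, 0.0]
ft_force: [0.3, -0.3, -3.2]
finger_gap: 0.0228
gripper_force: 98.7
[ 0.29341423 -0.29849852 -3.23243548] [0.03469812 0.0695985  0.04400939]
14 rows of [0.0137, -0.0224, 0.002] [-0.0031, 0.0099, -0.1037] | clock 4.03 J6 1.08
```

```bash
python3 -m inch '[[0.0137,-0.0224,0.001,-0.003,0.01,-0.1037,-1],[0.0137,-0.0224,0.001,-0.003,0.01,-0.1037,-1],[0.0137,-0.0224,0.001,-0.003,0.01,-0.1037,-1],[0.0137,-0.0224,0.001,-0.003,0.01,-0.1037,-1],[0.0137,-0.0224,0.001,-0.003,0.01,-0.1037,-1],[0.0137,-0.0224,0.001,-0.003,0.01,-0.1037,-1],[0.0137,-0.0224,0.001,-0.003,0.01,-0.1037,-1],[0.0137,-0.0224,0.001,-0.003,0.01,-0.1037,-1],[0.0137,-0.0224,0.001,-0.003,0.01,-0.1037,-1],[0.0137,-0.0224,0.001,-0.003,0.01,-0.1037,-1],[0.0137,-0.0224,0.001,-0.003,0.01,-0.1037,-1],[0.0137,-0.0224,0.001,-0.003,0.01,-0.1037,-1],[0.0137,-0.0224,0.001,-0.003,0.01,-0.1037,-1],[0.0137,-0.0224,0.001,-0.003,0.01,-0.1037,-1],[0,0,0,0,0,0,-1],[0,0,0,0,0,0,-1]]'; python3 - <<'E'
from plan import *
o,p,R=state(); print(o['joint_pos'].round(2),o['ft_force'].round(2),o['moment'].round(3))
T=np.array([.5503,.0222,.085]);P=np.array([.5565,.0233,.04]);a=(T-P)/np.linalg.norm(T-P)
plan(T+a*(.012+.1115),down(71,a),2)
m=p+R.apply([0,0,.1115]); ims=[]
for n in('side','top'):
    d=grab(n); u=proj(d,[m,T,p])
    print(n,u.round(1))
    c=u[:2].mean(0).astype(int); h=30; x=d['image'][c[1]-45:c[1]+25,c[0]-35:c[0]+35]
    ims.append(cv2.resize(x,(400,400),interpolation=2)); print(c)
cv2.imwrite('pics/n1.png',np.hstack(ims)[...,::-1])
E
```

```text
clock: 6.02
tcp_pos: [0.5323, 0.0187, 0.221]
ee_rot: [0.029, 0.811, 0.581, 0.062]
ft_force: [0.3, 0.9, -2.1]
finger_gap: 0.0228
gripper_force: 98.6
[-0.21  0.26  1.6   0.06  1.15  0.1 ] [ 0.29  0.91 -2.14] [-0.045  0.151 -0.013]
2 rows of [-0.0, -0.0004, 0.0069] [-0.0012, -0.0006, -0.0005] | clock 6.03 J6 0.1
side [[286.8 236.6]
 [285.6 246.1]
 [293.4 192.1]]
[286 241]
top [[244.1 213.9]
 [244.8 214.1]
 [240.8 213.6]]
[244 213]
```

View pics/n1.png

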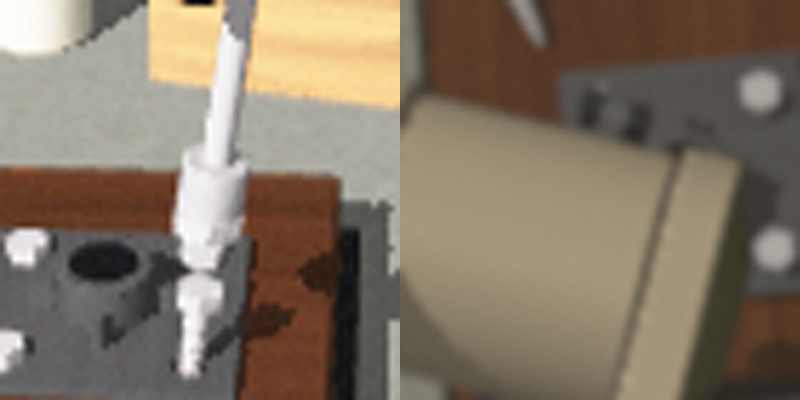

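The side crop shows the socket about 25 mm above the head, tilted like the screw and nearly in line with it (mouth about (287,235), head about (286,246)). The forearm hides the top view, so I'll check the lateral offset numerically from the side depth.

```bash
python3 - <<'E'
from plan import *
from scipy.optimize import least_squares
o,p,R=state(); a=-R.as_matrix()[:,2]; m=p-a*.1115
ds=[grab('side') for _ in range(4)]; d=ds[0]
D=np.stack([x['depth'] for x in ds]); print('depth std',np.median(D[:,225:270,270:300].std(0)))
d['depth']=D.mean(0); c=cloud(d).reshape(-1,3); im=d['image'].mean(2).ravel()
X,Y=R.as_matrix()[:,0],R.as_matrix()[:,1]
def cyl(c0,ax,lo,hi,r,g):
    q=c-c0; h=q@ax; rad=np.linalg.norm(q-np.outer(h,ax),axis=1)
    k=(h>lo)&(h<hi)&(rad<r+.006)&(im>g); pts=c[k]
    ex=np.cross([0,1,0],ax); ex/=np.linalg.norm(ex); ey=np.cross(ax,ex)
    f=lambda o:np.linalg.norm((lambda q:q-np.outer(q@ax,ax))(pts-c0-o[0]*ex-o[1]*ey),axis=1)-r
    s=least_squares(f,[0,0],loss='soft_l1',f_scale=.001); 
    print(len(pts),'offset mm: ex',s.x[0]*1e3,'ey',s.x[1]*1e3,'res',np.median(abs(s.fun))*1e3, 'vec',((s.x[0]*ex+s.x[1]*ey)*1e3).round(2))
cyl(m,a,.003,.025,.013,130)
cyl(m,a,.05,.085,.006,120)
T=np.array([.5503,.0222,.085]);P=np.array([.5565,.0233,.04]);b=(T-P)/np.linalg.norm(T-P)
cyl(T,b,-.006,-.001,.009,130); cyl(T,b,-.035,-.009,.005,130)
# image row centroids
def row(r,lo,hi,bg):
    v=d['image'][r,lo:hi].mean(1); w=np.clip((v-bg)/(200-bg),0,1); return (w*np.arange(lo,hi)).sum()/w.sum(), w.sum()
for r in (206,210,214,226,228,230,232): print(r,np.round(row(r,278,300,110),2), end=' ')
for h in (.0,.01,.02,.04,.06,.07): print(h,proj(d,m+a*h).round(2))
E
```

```text
depth std 0.0013932508
94 offset mm: ex 0.7872280755882844 ey 0.5629609799747268 res 0.4266240030906211 vec [0.78 0.56 0.12]
80 offset mm: ex 0.5085001403613384 ey 0.4686356945762711 res 0.29202205471105847 vec [0.5  0.47 0.08]
15 offset mm: ex -0.3929459195088358 ey -2.5568639816494017 res 0.3620350931446293 vec [-0.38 -2.56 -0.11]
32 offset mm: ex 0.15439045438246926 ey -3.3340860790855205 res 0.7657094044504045 vec [ 0.16 -3.33 -0.06]
206 [288.34  21.27] 210 [288.56  20.21] 214 [288.46  15.64] 226 [287.64  11.39] 228 [286.63  10.2 ] 230 [286.44   9.8 ] 232 [285.89   9.89] 0.0 [[286.69 236.36]]
0.01 [[287.26 232.58]]
0.02 [[287.83 228.77]]
0.04 [[288.99 221.03]]
0.06 [[290.18 213.11]]
0.07 [[290.78 209.09]]
```

```bash
python3 - <<'E'
from plan import *
d=load('side'); print(d['image'][204:252:2,278:300].mean(2).astype(int))
print((d['depth'][224:252:2,278:300]*1000).astype(int))
E
```

```text
[[209 206 205 207 208 208 206 207 207 206 206 240 244 239 224 179 142 195
  198 197 196 196]
 [204 203 204 203 201 202 202 204 208 207 208 242 242 236 215 150 183 209
  208 207 205 202]
 [205 205 204 202 201 199 199 197 196 198 220 244 240 233 199 125 198 207
  210 209 208 208]
 [179 186 184 194 195 201 199 203 200 207 238 244 240 227 181 141 196 198
  199 198 197 198]
 [170 169 169 168 171 170 171 167 166 171 243 244 237 214 153 152 178 177
  182 181 186 185]
 [165 168 170 168 170 168 167 169 164 202 243 242 234 203 129 165 170 174
  168 166 165 169]
 [167 167 167 172 169 173 172 169 172 247 244 240 229 182 134 165 169 165
  166 167 167 164]
 [167 168 164 165 165 166 169 171 165 240 242 238 217 157 151 169 172 167
  168 166 164 164]
 [173 168 168 165 168 168 164 163 200 243 241 234 204 132 164 166 166 167
  168 162 166 166]
 [165 165 165 166 167 199 207 211 227 244 241 228 188 120 125 149 170 170
  169 169 167 166]
 [164 165 163 168 173 230 211 214 219 239 234 221 175 176 209 205 170 166
  171 168 165 167]
 [ 87  91  89  87 165 231 237 238 238 242 229 227 222 217 195 147 111 111
  1
[... 2043 characters left out ...]
051 1053]
 [1038 1041 1037 1036 1037 1031 1025 1028 1025 1023 1026 1028 1034 1037
  1038 1038 1038 1044 1045 1046 1046 1046]
 [1030 1029 1031 1028 1029 1032 1028 1025 1029 1027 1026 1028 1029 1030
  1031 1030 1039 1035 1037 1039 1035 1036]
 [1025 1022 1021 1023 1023  952  950  955  957  958 1020 1023 1021 1023
  1023 1021 1032 1030 1034 1033 1028 1027]
 [ 997  998  996  995  946  945  947  946  947  946  951  949 1017 1015
  1018 1017 1023 1024 1023 1021 1020 1024]
 [1002  996  995  998  944  947  944  939  939  944  945  945 1007 1009
  1007 1006 1016 1015 1014 1012 1012 1011]
 [1003 1002  998 1002 1000  953  945  945  947  946  947 1000 1000 1003
   996 1002 1010 1008 1006 1006 1007 1006]]
```

```bash
python3 - <<'E'
from plan import *
d=load('side'); c=cloud(d)
def expd(uv,n,p0):
    o,r=ray(d,uv); return ((p0-o)@n)/(r@n)   # depth since ray has z=1
# plate near the screw
uv=[(x,y) for y in range(250,264,2) for x in (272,274,276,288,290)]
e=expd(uv,np.array([0,0,1.]),np.array([0,0,.045])); me=np.array([d['depth'][y,x] for x,y in uv]); print('plate meas-exp mm',np.median(me-e)*1e3, ((me-e)*1e3).round(1))
T=np.array([.5503,.0222,.085]);P=np.array([.5565,.0233,.04]);a=(T-P)/np.linalg.norm(T-P)
for az,cols in ((130.8,(282,283,284)),(70.8,(286,287,288))):
    n=np.array([np.cos(np.radians(az)),np.sin(np.radians(az)),0]); n-=a*(a@n); n/=np.linalg.norm(n)
    uv=[(x,y) for y in (248,249) for x in cols]; e=expd(uv,n,T+n*.0085); me=np.array([d['depth'][y,x] for x,y in uv]); print('facet',((me-e)*1e3).round(1))
uv=[(x,y) for y in (245,246) for x in (283,284,285,286,287,288)]; e=expd(uv,a,T); me=np.array([d['depth'][y,x] for x,y in uv]); print('top',((me-e)*1e3).round(1))
E
```

```text
plate meas-exp mm -4.3464211278448905 [-23.7 -19.4 -11.9 -56.8  -3.4 -10.6  -8.4  -4.2  -3.9  -4.3  -2.7  -7.
  -2.1  -3.7  -4.2  -4.5  -3.6  -6.6  -5.6  -2.5  -4.5  -5.2  -1.3  -4.6
  -1.3  -7.4  -6.7  -4.9  -0.4  -1.3  -2.7  -4.8  -2.4  -3.1  -3.2]
facet [12.  12.6  8.3 15.1 13.2  9.8]
facet [0.9 7.3 9.5 3.8 5.2 9.9]
top [-1.2  0.6 -0.4 -2.  -0.3  1.8 -1.6 -0.1 -1.9 -1.3 -2.7  2.3]
```

```bash
python3 - <<'E'
from plan import *
T=np.array([.5503,.0222,.084]);P=np.array([.5565,.0233,.04]);a=(T-P)/np.linalg.norm(T-P)
plan(T+np.array([-.0006,-.0005,0])+a*(.005+.1115),down(71.3,a),3)
E
```

```text
3 rows of [-0.0003, -0.0006, 0.0074] [-0.0013, -0.0, -0.0019] | clock 6.33 J6 0.1
```

```bash
python3 -m inch '[[-0.0003,-0.0006,0.0074,-0.0013,0,-0.002,-1],[-0.0003,-0.0006,0.0074,-0.0013,0,-0.002,-1],[-0.0003,-0.0006,0.0074,-0.0013,0,-0.002,-1],[0,0,0,0,0,0,-1],[0,0,0,0,0,0,-1]]'; python3 - <<'E'
from plan import *
from scipy.optimize import least_squares
o,p,R=state(); a=-R.as_matrix()[:,2]; m=p-a*.1115
ds=[grab('side') for _ in range(6)]; d=ds[0]; d['depth']=np.mean([x['depth'] for x in ds],0)
np.savez('side.npz',**d); c=cloud(d); u=proj(d,m)[0]; print('mouth',m,'px',u)
X=c[248:251,282:290]; print('head pts',np.round(X.reshape(-1,3)*1e3)[::3].tolist())
q=c[228:236,281:294].reshape(-1,3)-m; h=q@a; f=lambda o:np.linalg.norm((lambda v:v-np.outer(v@a,a))(q[h<.03]-[o[0],o[1],0]),axis=1)-.013
s=least_squares(f,[0,0],loss='soft_l1',f_scale=.001); print('socket off',s.x*1e3,np.median(abs(s.fun)))
Tp=np.array([.5503,.0222,.084]);P=np.array([.5565,.0233,.04]);b=(Tp-P)/np.linalg.norm(Tp-P)
# hex head depth fit (2 facets) in same frame
def ns(az): n=np.array([np.cos(np.radians(az)),np.sin(np.radians(az)),0]); n-=b*(b@n); return n/np.linalg.norm(n)
L=c[248:250,282:285].reshape(-1,3); Rr=c[248:250,287:289].reshape(-1,3)
for nm,pt,az in (('L',L,71),('R',Rr,131)): print(nm,((pt-Tp)@ns(az)*1e3-8.5).round(1))
x=d['image'][205:265,255:315]; cv2.imwrite('pics/n2.png',cv2.resize(x,(600,600),interpolation=0)[...,::-1])
E
```

```text
clock: 6.95
tcp_pos: [0.5335, 0.0193, 0.1997]
ee_rot: [0.031, 0.809, 0.584, 0.064]
ft_force: [-0.1, -0.2, -3.0]
finger_gap: 0.0228
gripper_force: 98.6
mouth [0.54910539 0.0220538  0.08933198] px [286.09284428 244.50957234]
head pts [[558.0, 26.0, 82.0], [551.0, 28.0, 84.0], [544.0, 26.0, 83.0], [555.0, 27.0, 80.0], [548.0, 29.0, 82.0], [542.0, 24.0, 79.0], [553.0, 29.0, 79.0], [546.0, 27.0, 78.0]]
socket off [  17.071585   -132.03370306] 0.0037504570866353695
L [-2.7 -2.  -2.6 -2.4 -2.4 -2.8]
R [-1.7 -1.7 -2.5 -1.7]
```

View pics/n2.png

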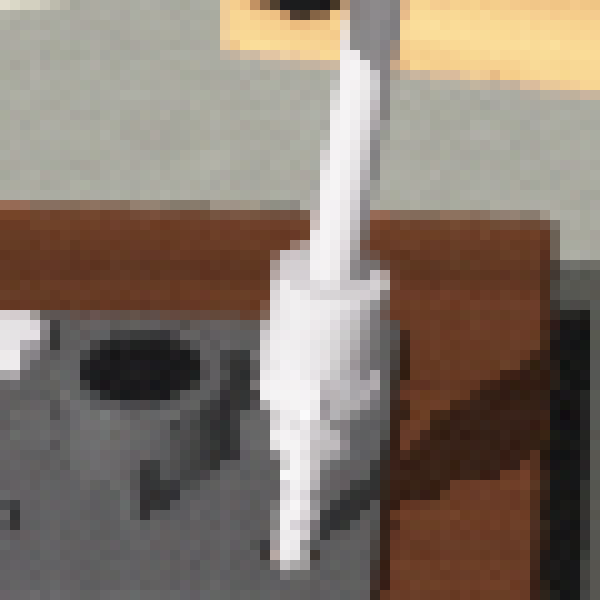

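The crop shows the socket just above the head, with its edges at columns 281 and 294 and its lower rim around row 246. The head peeks out below at columns 282–289. Across the view they line up, but depth suggests a y difference, so I'll redo the socket fit with proper pixel selection.

```bash
python3 - <<'E'
from plan import *
from scipy.optimize import least_squares
o,p,R=state(); a=-R.as_matrix()[:,2]; m=p-a*.1115
d=load('side'); c=cloud(d)
for lo,hi,r in ((.004,.026,.013),(.04,.085,.006)):
    q=c.reshape(-1,3)-m; h=q@a; rad=np.linalg.norm(q-np.outer(h,a),axis=1); k=(h>lo)&(h<hi)&(rad<r+.008); q=q[k]
    s=least_squares(lambda o:np.linalg.norm((lambda v:v-np.outer(v@a,a))(q-[o[0],o[1],0]),axis=1)-r,[0,0],loss='soft_l1',f_scale=.001)
    print('driver off',len(q),s.x*1e3,np.median(abs(s.fun))*1e3)
# rim bottom: front rim points predicted
e1=np.cross([0,1,0],a); e1/=np.linalg.norm(e1); e2=np.cross(a,e1)
rim=np.array([m+.013*(np.cos(t)*e1+np.sin(t)*e2) for t in np.radians(range(0,360,10))]); u=proj(d,rim); print('rim rows',u[:,1].max(),u[u[:,1].argmax()], 'cols',u[:,0].min(),u[:,0].max())
print(d['image'][238:256,278:298].mean(2).astype(int)); print((d['depth'][238:256,278:298]*1e3).astype(int))
E
```

```text
driver off 96 [1.00071538 0.38118268] 0.3566105458420012
driver off 97 [0.81107999 0.43762015] 0.2688963532228713
rim rows 247.88076296494756 [287.12259779 247.88076296] cols 280.3946471835077 291.8643850104038
[[ 94  94  94 203 235 237 239 237 233 230 217 203 183 146 115  96  83  45
   67  67]
 [ 96  92  93 214 237 239 238 236 230 226 214 197 174 137 114  95  77  39
   66  65]
 [ 59  57 113 218 238 239 240 237 231 225 212 194 161 134 105  95  66  37
   66  64]
 [ 50  50  91 222 234 242 240 236 232 227 205 184 151 127 105  97  65  34
   65  63]
 [ 50  44  86 233 239 241 243 236 229 216 198 175 166 126 169  96  53  31
   64  67]
 [ 49  48 116 241 242 242 242 242 235 187 192 189 167 164 174  97  48  57
   59  59]
 [ 51  52  67 240 243 243 243 243 242 179 181 185 168 174 131  96  52  64
   68  64]
 [ 52  51  80 172 237 242 243 244 236 147 180 175 173 148 115  93  43  41
   68  68]
 [ 62  94 100 108 207 235 237 250 232 155 179 163 131 107  99  93  39  37
   62  69]
 [ 61 104 103 102 216 237 225 234 201 181 130 126 100  95  93  83  37  63
   71  67]
 [ 57 101 102 102 238 243 239 229 205 1
[... 1832 characters left out ...]
6  943  944  946  946  947 1004 1004
  1004 1004 1013  843 1012 1012]
 [1000 1002 1001 1001 1001  953  945  944  944  947  949 1001 1000 1001
  1001  999 1009 1009 1009 1009]
 [ 997  997  997  997  995  955  953  952  951  955  997  995  997  996
   996 1001  837 1004 1005 1004]
 [ 993  994  992  994  993  955  952  952  952  959  994  993  993  992
   993 1001 1000 1002 1000 1001]
 [ 990  990  990  989  991  990  954  954  956  988  988  991  990  990
   990  998  996  997  998  999]
 [ 987  986  988  986  987  959  959  957  962  986  986  986  986  985
   986  994  995  994  994  994]
 [ 983  819  983  981  981  959  959  958  959  981  982  984  983  983
   982  990  991  990  990  991]]
```

```bash
python3 - <<'E'
from plan import *
for n in('top','side'):
    d=grab(n); c=cloud(d); im=d['image'].astype(int); x=c.reshape(-1,3); sat=(im.max(2)-im.min(2)).ravel()
    cen=-d['R'].T@d['t']
    k=(abs(x[:,2])<.012)&(sat<30)&(x[:,0]>.3)&(x[:,0]<.85)&(abs(x[:,1])<.5)
    A=np.c_[x[k][:,:2]-[.55,.02],np.ones(k.sum())]; print(n,'bench: dz/dx,dz/dy,z@screw',np.linalg.lstsq(A,x[k][:,2],rcond=None)[0].round(4),k.sum())
    for nm,b,z in (('block',(.46,.62,-.35,-.28),.055),('wood',(.50,.75,-.12,.12),.04)):
        k=(x[:,0]>b[0])&(x[:,0]<b[1])&(x[:,1]>b[2])&(x[:,1]<b[3])&(abs(x[:,2]-z)<.008)&(sat>30)
        A=np.c_[x[k][:,:2]-np.median(x[k][:,:2],0),np.ones(k.sum())]; print('  ',nm,np.linalg.lstsq(A,x[k][:,2],rcond=None)[0].round(4),k.sum(),np.median(x[k],0).round(3))
    # plate neutral patch
    k=(x[:,2]>.041)&(x[:,2]<.051)&(sat<14)&(x[:,0]>.545)&(x[:,0]<.655)&(x[:,1]>-.06)&(x[:,1]<.04); print('   plate',np.median(x[k][:,2]),k.sum())
E
```

```text
top bench: dz/dx,dz/dy,z@screw [-0.      0.0012  0.0004] 44472
   block [ 0.0003 -0.0019  0.0548] 1350 [ 0.539 -0.313  0.055]
   wood [0.0008 0.0017 0.04  ] 3616 [ 0.674 -0.031  0.04 ]
   plate 0.045198346898243036 503
side bench: dz/dx,dz/dy,z@screw [-0.0001 -0.0004  0.0023] 41381
   block [0.0014 0.0189 0.0568] 290 [ 0.503 -0.317  0.057]
   wood [ 0.0013 -0.0089  0.0415] 4226 [0.644 0.049 0.042]
   plate 0.04719546215431986 636
```

```bash
python3 - <<'E'
from plan import *
o,p,R=state(); print(R.inv().apply([0,-.0028,0]).round(4), R.as_matrix().round(3).tolist())
E
```

```text
[-0.0027  0.0009 -0.0001] [[0.311, 0.94, 0.14], [0.948, -0.317, 0.025], [0.068, 0.125, -0.99]]
```

```bash
python3 -m inch '[[-0.0027,0.0009,0,0,0,0,-1],[0,0,0,0,0,0,-1],[0,0,0.001,0,0,0,-1],[0,0,0.001,0,0,0,-1],[0,0,0.001,0,0,0,-1],[0,0,0.001,0,0,0,-1],[0,0,0,0,0,0,-1]]'; python3 -m inch '[[0,0,0.001,0,0,0,-1],[0,0,0.001,0,0,0,-1],[0,0,0,0,0,0,-1]]' ; python3 -m inch '[[0,0,0.001,0,0,0,-1],[0,0,0.001,0,0,0,-1],[0,0,0,0,0,0,-1]]'
```

```text
clock: 8.22
tcp_pos: [0.5339, 0.0166, 0.1954]
ee_rot: [0.031, 0.809, 0.584, 0.064]
ft_force: [0.0, 0.1, -2.7]
finger_gap: 0.0227
gripper_force: 98.6
clock: 8.6
tcp_pos: [0.5342, 0.0166, 0.1934]
ee_rot: [0.031, 0.809, 0.584, 0.064]
ft_force: [0.4, 0.1, -2.3]
finger_gap: 0.0226
gripper_force: 98.6
clock: 8.98
tcp_pos: [0.5345, 0.0167, 0.1914]
ee_rot: [0.031, 0.809, 0.584, 0.064]
ft_force: [-0.2, -0.2, -2.8]
finger_gap: 0.0227
gripper_force: 98.6
```

```bash
python3 -m inch '[[0,0,0.001,0,0,0,-1],[0,0,0.001,0,0,0,-1],[0,0,0,0,0,0,-1]]'; python3 -m inch '[[0,0,0.001,0,0,0,-1],[0,0,0.001,0,0,0,-1],[0,0,0,0,0,0,-1]]' ; python3 - <<'E'
from plan import *
o,p,R=state(); print(o['ft_force'],o['moment'],p)
d=grab('side'); cv2.imwrite('pics/n3.png',cv2.resize(d['image'][205:265,255:315],(600,600),interpolation=0)[...,::-1])
E
```

```text
clock: 9.35
tcp_pos: [0.5348, 0.0167, 0.1895]
ee_rot: [0.031, 0.809, 0.584, 0.064]
ft_force: [-0.1, -0.2, -3.6]
finger_gap: 0.023
gripper_force: 98.6
clock: 9.72
tcp_pos: [0.5351, 0.0168, 0.1875]
ee_rot: [0.031, 0.809, 0.584, 0.064]
ft_force: [-0.5, 0.6, -2.9]
finger_gap: 0.023
gripper_force: 98.6
[-0.49876863  0.63711811 -2.93282851] [0.13914845 0.09151096 0.05179717] [0.53505571 0.01680542 0.18746523]
```

View pics/n3.png

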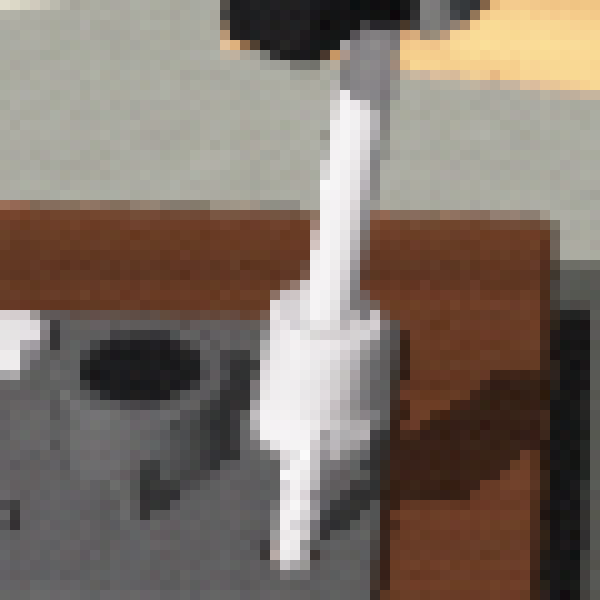

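The crop shows the socket now swallowing the head: only the shank is visible below the rim, and the wrist reads no contact force. I'll keep lowering until the floor touches.

```bash
for i in 1 2 3; do python3 -m inch '[[0,0,0.001,0,0,0,-1],[0,0,0.0005,0,0,0,-1],[0,0,0,0,0,0,-1]]' | grep -E 'clock|tcp|ft'; done
```

```text
clock: 10.15
tcp_pos: [0.5353, 0.0168, 0.1861]
ft_force: [1.0, 0.4, -1.8]
clock: 10.52
tcp_pos: [0.5355, 0.0168, 0.1846]
ft_force: [0.5, 0.9, -3.2]
clock: 10.9
tcp_pos: [0.5357, 0.0169, 0.1831]
ft_force: [0.4, 0.5, -2.6]
```

```bash
for i in 1 2 3; do python3 -m inch '[[0,0,0.0005,0,0,0,-1],[0,0,0.0005,0,0,0,-1],[0,0,0,0,0,0,-1]]' | grep -E 'clock|tcp|ft'; done
```

```text
clock: 11.28
tcp_pos: [0.5359, 0.0169, 0.1824]
ft_force: [-0.9, 0.7, 1.4]
clock: 11.65
tcp_pos: [0.5361, 0.0169, 0.1814]
ft_force: [-2.5, 1.1, 3.4]
clock: 12.02
tcp_pos: [0.5363, 0.0169, 0.1809]
ft_force: [-3.7, -0.2, 8.6]
```

The socket floor met the head at TCP z ≈ 0.1825, so the mouth is 10 mm below the head top and the socket is fully seated. Next I'll ease the push and swing the driver upright about the pilot point.

```bash
python3 - <<'E'
from plan import *
o,p,R=state(); a=-R.as_matrix()[:,2]; ax=np.cross(a,[0,0,1]); th=np.arcsin(np.linalg.norm(ax)); print('tilt',np.degrees(th),o['ft_force'],o['moment'])
P=p-a*(p[2]-.04)/a[2]; print('pilot robot',P); Q=Ro.from_rotvec(ax/np.linalg.norm(ax)*th)
plan(P+Q.apply(p-P)+[0,0,.0008],Q*R,8)
E
```

```text
tilt 8.207168861547641 [-3.74721965 -0.15353824  8.55358003] [0.13643633 0.67489988 0.09340241]
pilot robot [0.55635211 0.02037929 0.04      ]
8 rows of [0.0012, 0.0023, -0.0001] [0.0151, -0.0081, -0.0] | clock 12.03 J6 0.08
```

```bash
python3 -m inch '[[0.0012,0.0023,-0.0006,0.0151,-0.0081,0,-1],[0.0012,0.0023,-0.0001,0.0151,-0.0081,0,-1],[0.0012,0.0023,0,0.0151,-0.0081,0,-1],[0.0012,0.0023,0,0.0151,-0.0081,0,-1],[0.0012,0.0023,0,0.0151,-0.0081,0,-1],[0.0012,0.0023,0,0.0151,-0.0081,0,-1],[0.0012,0.0023,0,0.0151,-0.0081,0,-1],[0.0012,0.0023,0,0.0151,-0.0081,0,-1],[0,0,0,0,0,0,-1]]'; python3 - <<'E'
from plan import *
o,p,R=state(); a=-R.as_matrix()[:,2]; print('tilt',np.degrees(np.arccos(a[2])),p,o['moment'])
plan([.55635,.02038,p[2]],down(np.degrees(np.arctan2(*R.as_matrix()[1::-1,0]))),1)
d=grab('side'); cv2.imwrite('pics/n4.png',cv2.resize(d['image'][205:265,255:315],(600,600),interpolation=0)[...,::-1])
E
```

```text
clock: 13.15
tcp_pos: [0.5568, 0.0203, 0.1825]
ee_rot: [-0.001, 0.811, 0.585, -0.001]
ft_force: [-3.4, 0.3, 5.3]
finger_gap: 0.0225
gripper_force: 99.9
tilt 0.11462560662270786 [0.55679591 0.0202646  0.18249385] [-0.0104046   0.62826997  0.03971911]
1 rows of [-0.0, -0.0005, 0.0] [-0.0019, 0.0003, -0.0] | clock 13.15 J6 0.15
```

View pics/n4.png

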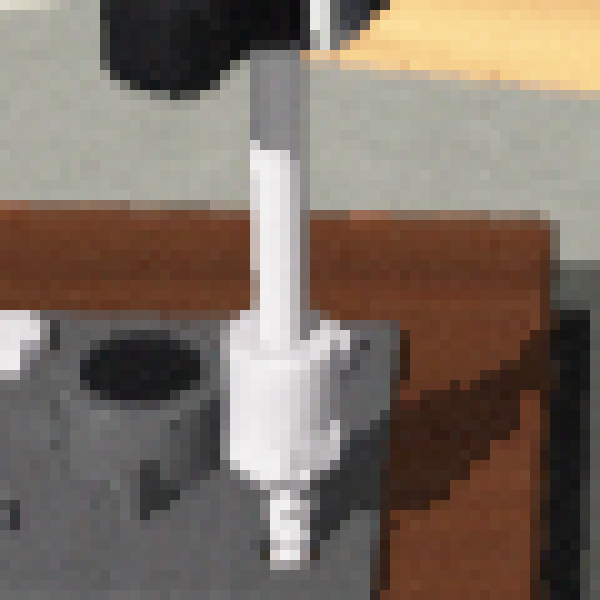

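The crop shows the driver upright over the screw (shaft about column 283, socket about 283.2), with the shank foot slightly right at about 283.9. I'll measure that offset precisely.

```bash
python3 - <<'E'
from plan import *
d=load('side'); im=d['image'].mean(2); f=K(d)[0][0,0]
o,p,R=state()
def edges(r):
    v=im[r,274:296]; return v.astype(int)
for r in (222,230,240,244,254,256,258,260): print(r,edges(r))
for h in (.04,.045,.06,.072,.09,.12): print(h,proj(d,[p[0]+.0009,p[1],h])[0].round(2), 'px/mm',(np.linalg.norm(proj(d,[p[0]+.001,p[1],h])-proj(d,[p[0],p[1],h]))).round(3))
E
```

```text
222 [171 171 166 170 166 165 227 240 237 222 171 141 164 169 168 170 172 173
 174 172 171 167]
230 [ 64  63  67  62  62  63 189 239 237 225 184 105  68  65  65  59  62  62
  68  63  65  64]
240 [ 41  93  90 158 234 232 223 223 226 223 219 216 223 202 120 139  86  89
  94  92  69  33]
244 [ 92  96  82 119 228 232 235 233 231 222 211 197 170 139 116  97  97  96
  93  92  54  63]
254 [ 89  92  93  99  97  91  92 106 186 225 165  97  85  50  52  48  47  50
  49  40  36  33]
256 [ 96  96  93  98  96  95  93 126 238 197 161 160  65  48  48  47  84  88
  74  39  60  65]
258 [100  94  95 100  93  96  93  88 228 239 228 189  64  47  84  94  97  92
  77  38  63  69]
260 [ 95  95 100  97  97  93  92  55 215 242 230 145  49  89  94  98  92  90
  61  36  65  67]
0.04 [282.89 261.44] px/mm 0.427
0.045 [282.86 259.68] px/mm 0.428
0.06 [282.74 254.36] px/mm 0.431
0.072 [282.65 250.05] px/mm 0.434
0.09 [282.51 243.47] px/mm 0.438
0.12 [282.28 232.23] px/mm 0.444
```

```bash
python3 -m inch '[[0,-0.0006,0,-0.0019,0,0,-1],[0,0,0,0,0,0,-1]]'| grep -E 'clock|tcp|ft'; for i in 1 2 3; do python3 -m inch '[[0,0,0.0005,0,0,0,-1],[0,0,0,0,0,0,-1]]' | grep -E 'clock|tcp|ft'; done
```

```text
clock: 13.45
tcp_pos: [0.5561, 0.0204, 0.1825]
ft_force: [-0.4, 0.5, 4.0]
clock: 13.7
tcp_pos: [0.5562, 0.0203, 0.1825]
ft_force: [-1.5, -0.0, 6.4]
clock: 13.95
tcp_pos: [0.5562, 0.0204, 0.1824]
ft_force: [-1.1, 0.5, 9.9]
clock: 14.2
tcp_pos: [0.5563, 0.0203, 0.1823]
ft_force: [-1.9, -0.7, 13.0]
```

```bash
for i in 1 2; do python3 -m inch '[[0,-0.0001,0.0004,0,0,0,-1],[0,0,0,0,0,0,-1]]' | grep -E 'clock|tcp|ft'; done; python3 -c "
from plan import *
o,p,R=state(); a=-R.as_matrix()[:,2]; print(a.round(4),o['moment'],np.degrees(np.arctan2(R.as_matrix()[1,0],R.as_matrix()[0,0])))"
```

```text
clock: 14.45
tcp_pos: [0.5564, 0.0203, 0.1822]
ft_force: [-3.9, 0.8, 14.6]
clock: 14.7
tcp_pos: [0.5564, 0.0203, 0.1822]
ft_force: [-3.4, 0.1, 16.1]
[-3.5e-03  8.0e-04  1.0e+00] [-0.02157182  0.94943756  0.0186562 ] 71.61663240967911
```

The screw stays put under 19 N, so the thread has met the wood. I'll centre it (x force to about 0), ease to about 14 N net (ft_z ≈ 11 with the driver's weight) and take up the twist slack.

```bash
cat > s.py <<'E'
from plan import *
o,p,R=state(); a=-R.as_matrix()[:,2]
print(round(o['clock'],2),p.round(4),'F',o['ft_force'].round(1),'M',o['moment'].round(3),'yaw',np.degrees(np.arctan2(R.as_matrix()[1,0],R.as_matrix()[0,0])).round(1),'a',a[:2].round(4),'J6',round(o['joint_pos'][5],2))
E
python3 -m inch '[[-0.0001,-0.0004,-0.0008,0,0,0,-1],[0,0,0,0,0,0,-1]]' >/dev/null; python3 s.py; python3 -m inch '[[0,0,0,0,0,0.05,-1],[0,0,0,0,0,0,-1]]' >/dev/null; python3 s.py;  python3 -m inch '[[0,0,0,0,0,0.05,-1],[0,0,0,0,0,0,-1]]' >/dev/null; python3 s.py; python3 -m inch '[[0,0,0,0,0,0.05,-1],[0,0,0,0,0,0,-1]]' >/dev/null; python3 s.py
```

```text
14.95 [0.556  0.0204 0.1823] F [-1.   0.5 10.3] M [-0.071  0.404 -0.02 ] yaw 71.6 a [-0.0032  0.0007] J6 0.15
15.2 [0.556  0.0204 0.1823] F [-1.2 -0.3 10.4] M [-0.046  0.433  0.028] yaw 68.6 a [-0.0032  0.0006] J6 0.2
15.45 [0.556  0.0204 0.1823] F [-0.8 -0.9 10.9] M [-0.002  0.409  0.006] yaw 65.6 a [-0.0032  0.0006] J6 0.25
15.7 [0.556  0.0204 0.1823] F [-1.7  0.4 11.1] M [-0.059  0.46   0.026] yaw 62.6 a [-0.0032  0.0005] J6 0.3
```

```bash
for i in 1 2 3; do python3 -m inch '[[0,0,0,0,0,0.05,-1],[0,0,0,0,0,0,-1]]' >/dev/null; python3 s.py; done
```

```text
15.95 [0.5559 0.0205 0.1823] F [-2.6  0.3 10.9] M [0.022 0.536 0.093] yaw 59.6 a [-0.0029  0.0004] J6 0.36
16.2 [0.5558 0.0206 0.1822] F [-2.1  1.8 12.1] M [0.154 0.571 0.092] yaw 56.6 a [-0.0027  0.0002] J6 0.41
16.45 [0.5558 0.0206 0.1822] F [-1.9 -0.1 12.2] M [0.208 0.631 0.071] yaw 53.6 a [-0.0027  0.0002] J6 0.46
```

```bash
for i in 1 2; do python3 -m inch '[[0,0,0.00006,0,0,0.0833,-1],[0,0,0.00006,0,0,0.0833,-1],[0,0,0.00006,0,0,0.0833,-1]]' >/dev/null; python3 s.py; done
```

```text
16.82 [0.5558 0.0207 0.1821] F [-2.5  1.9 12.4] M [0.367 0.686 0.07 ] yaw 38.5 a [-0.0026 -0.0002] J6 0.73
17.2 [0.5557 0.0208 0.1819] F [-2.5  1.4 12. ] M [0.481 0.708 0.103] yaw 23.5 a [-0.0025 -0.0004] J6 0.99
```

```bash
python3 -m inch '[[-0.0001,-0.0003,0.00006,0,0,0.0833,-1],[0,0,0.00006,0,0,0.0833,-1],[0,0,0.00006,0,0,0.0833,-1]]' >/dev/null; python3 s.py; python3 -m inch '[[0,0,0.00006,0,0,0.0833,-1],[0,0,0.00006,0,0,0.0833,-1],[0,0,0.00006,0,0,0.0833,-1]]' >/dev/null; python3 s.py
```

```text
17.57 [0.5556 0.0211 0.1817] F [-1.6  1.4 11.3] M [0.548 0.483 0.131] yaw 8.5 a [-0.0029 -0.0005] J6 1.25
17.95 [0.5557 0.0212 0.1815] F [-0.9  2.9 11.4] M [0.616 0.413 0.137] yaw -6.5 a [-0.0031 -0.0006] J6 1.51
```

```bash
python3 -m inch '[[0,-0.0003,0.00006,0,0,0.0833,-1],[0,0,0.00006,0,0,0.0833,-1],[0,0,0.00006,0,0,0.0833,-1]]' >/dev/null; python3 s.py; python3 -m inch '[[0,0,0.00006,0,0,0.0833,-1],[0,0,0.00006,0,0,0.075,-1],[0,0,0,0,0,0,-1]]' >/dev/null; python3 s.py
```

```text
18.32 [0.5558 0.0215 0.1814] F [-0.8  2.6 11.1] M [0.629 0.338 0.136] yaw -21.5 a [-0.0034 -0.0007] J6 1.77
18.7 [0.5559 0.0215 0.1813] F [-0.1  1.7 11.5] M [0.647 0.225 0.083] yaw -30.9 a [-0.0036 -0.0008] J6 1.94
```

```bash
python3 -m inch '[[-0.0004,-0.0001,0,0,0,0.03,-1],[0,0,0,0,0,0,-1]]' >/dev/null; python3 s.py; python3 -m inch '[[0,0,0,0,0,-0.06,-1],[0,0,0,0,0,-0.06,-1],[0,0,-0.0005,0,0,-0.02,-1],[0,0,0,0,0,0,-1]]' >/dev/null; python3 s.py; python3 -m inch '[[0,0,-0.001,0,0,0,-1],[0,0,-0.001,0,0,0,-1],[0,0,0,0,0,0,-1]]' >/dev/null; python3 s.py
```

```text
18.95 [0.5557 0.0217 0.1813] F [-0.2  2.2 10.9] M [0.545 0.088 0.101] yaw -32.7 a [-0.0039 -0.0005] J6 1.97
19.45 [0.5556 0.0216 0.1813] F [0.9 1.9 7.4] M [ 0.424 -0.001 -0.045] yaw -24.2 a [-0.0032 -0.0005] J6 1.82
19.82 [0.5546 0.0215 0.1818] F [ 1.2  1.8 -3.6] M [ 0.324 -0.444 -0.013] yaw -24.3 a [ 0.0004 -0.0004] J6 1.82
```

```bash
python3 -m inch '[[0.0004,-0.0005,0,0,0,0,-1],[0,0,0,0,0,0,-1]]' >/dev/null; python3 s.py; python3 -m inch '[[0,0,-0.001,0,0,0,-1],[0,0,-0.0015,0,0,0,-1],[0,0,-0.002,0,0,0,-1],[0,0,0,0,0,0,-1]]' >/dev/null; python3 s.py
```

```text
20.07 [0.5551 0.0216 0.1822] F [ 0.   1.3 -2.6] M [ 0.198 -0.054  0.014] yaw -24.2 a [0.0004 0.0001] J6 1.82
20.57 [0.5554 0.0216 0.1872] F [ 0.1  1.  -1.6] M [ 0.149  0.065 -0.015] yaw -24.3 a [-0.0007  0.0002] J6 1.82
```

Lifting freely; now fully clear, then look at the screw.

```bash
python3 -m inch '[[0,0,-0.003,0,0,0,-1],[0,0,-0.005,0,0,0,-1],[0,0,-0.01,0,0,0,-1],[0,0,-0.02,0,0,0,-1],[0,0,-0.03,0,0,0,-1],[0,0,0,0,0,0,-1]]' >/dev/null; python3 s.py; python3 - <<'E'
from fit import *
d=grab('side'); s.update(d); Ws=(240,262,277,290)
cv2.imwrite('pics/n5.png',cv2.resize(d['image'][215:275,255:315],(600,600),interpolation=0)[...,::-1]); print(d['image'][242:262,276:292].mean(2).astype(int))
c=cloud(d); print((c[246:250,280:288]*1e3).round(0).tolist()[1])
E
```

```text
21.32 [0.5562 0.0215 0.2573] F [-0.   0.3 -3.3] M [0.052 0.046 0.052] yaw -24.2 a [-0.0055  0.001 ] J6 1.82
[[ 95  79  46  50  48  49  55 127 202 229 228 227 205  86  92  94]
 [ 94  60  47  51  48  49  49  51 121 161 137 138 126  93  96  95]
 [ 82  47  47  46  46  85 124 129 131 157 122  93  97  99  96  93]
 [ 59  48  46  53 138 208 213 215 216 216 212 125  96  97  98  98]
 [ 49  45  60 122 211 226 227 226 226 227 227 212 102  96  97  96]
 [ 55  46  53 162 224 228 228 227 226 226 224 189 102  97  96  95]
 [ 51  47  57 165 228 226 227 230 227 216 172 135 101  96  95  94]
 [ 52  50  56 141 228 231 232 232 233 214 137 116 100  96  97  59]
 [ 49  51  46 104 159 231 234 233 235 214 123 100  98  97  96  49]
 [ 48  83  88  93 102 175 237 184 185 169  97  93  95  94  58  48]
 [ 84  96  94  96  91 116 239 232 211 148  89  91  94  65  47  47]
 [ 94  99  94  96  93 104 239 238 221 149  88  95  96  50  48  49]
 [ 95  99  97  94  97  95 208 235 217 132  94  93  63  48  47  50]
 [ 93  98  93  92  91  94 227 239 215 168 109  63  48  47  47  85]
 [ 95  99  96  94  92  95 209 235 202 167  70  51  51  48  89  96]
 [ 91  99  95  93  89  94 224 245 226 202  62  48  47  87  96  94]
 [ 99 100  99  96  93  91 218 197 184 145  58  48  86  93  94  94]
 [100  96  95  93  87  63 205 228 236 157  57  88  90  98  94  94]
 [101  99  97  93  88  54 238 240 233 181  84  92  95  94  95  94]
 [ 97  98  92  91  92  89 152 159 191 116  90  94  97  93  93  96]]
[[563.0, 25.0, 83.0], [560.0, 26.0, 84.0], [559.0, 22.0, 81.0], [556.0, 26.0, 84.0], [554.0, 22.0, 82.0], [551.0, 24.0, 84.0], [549.0, 23.0, 83.0], [547.0, 23.0, 84.0]]
```

View pics/n5.png

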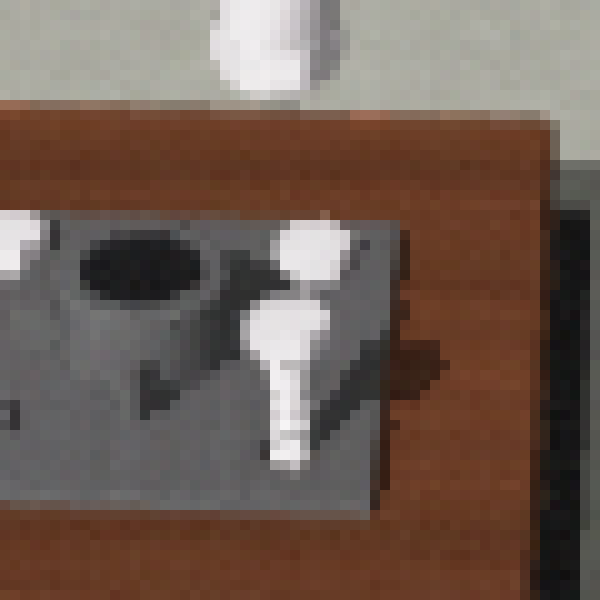

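The crop shows the screw standing upright, with its head centre about column 283.2 over the shank at 283.5. The facet edge has moved to column 285.3, which fits a quarter turn. Next I'll take the driver back to its hole.

```bash
python3 - <<'E'
from plan import *
plan([.4907,-.3119,.225],down(-16),9)
E
```

```text
9 rows of [0.0063, 0.0373, 0.0034] [-0.0, -0.0002, -0.0153] | clock 21.38 J6 1.82
```

```bash
python3 -m inch '[[0.0063,0.0373,0.0034,0,0,-0.0153,-1],[0.0063,0.0373,0.0034,0,0,-0.0153,-1],[0.0063,0.0373,0.0034,0,0,-0.0153,-1],[0.0063,0.0373,0.0034,0,0,-0.0153,-1],[0.0063,0.0373,0.0034,0,0,-0.0153,-1],[0.0063,0.0373,0.0034,0,0,-0.0153,-1],[0.0063,0.0373,0.0034,0,0,-0.0153,-1],[0.0063,0.0373,0.0034,0,0,-0.0153,-1],[0.0063,0.0373,0.0034,0,0,-0.0153,-1],[0,0,0,0,0,0,-1],[0,0,0,0,0,0,-1]]' >/dev/null; python3 s.py; python3 -c "
from plan import *
plan([.4907,-.3119,.170],down(-16),3); plan([.4907,-.3119,.1315],down(-16),8,(np.array([.4907,-.3119,.170]),down(-16)))"
```

```text
22.75 [ 0.4903 -0.3116  0.2234] F [ 1.  -0.1 -2.5] M [ 0.093  0.024 -0.012] yaw -16.0 a [ 0.0006 -0.0014] J6 1.08
3 rows of [0.0002, 0.0001, 0.0178] [-0.0004, 0.0003, 0.0] | clock 22.75 J6 1.08
8 rows of [0.0, 0.0, 0.0048] [0.0, 0.0, 0.0] | clock 22.75 J6 1.08
```

```bash
python3 -m inch '[[0.0002,0.0001,0.0178,-0.0004,0.0003,0,-1],[0.0002,0.0001,0.0178,-0.0004,0.0003,0,-1],[0,0,0.0178,0,0,0,-1],[0,0,0,0,0,0,-1]]' >/dev/null; python3 s.py; python3 -m inch '[[0,0,0.004,0,0,0,-1],[0,0,0.004,0,0,0,-1],[0,0,0.004,0,0,0,-1],[0,0,0,0,0,0,-1]]' >/dev/null; python3 s.py;  python3 -m inch '[[0,0,0.005,0,0,0,-1],[0,0,0.005,0,0,0,-1],[0,0,0.005,0,0,0,-1],[0,0,0.004,0,0,0,-1],[0,0,0,0,0,0,-1]]' >/dev/null; python3 s.py
```

```text
23.25 [ 0.4906 -0.3112  0.1698] F [ 0.3  0.2 -1.7] M [ 0.047 -0.027  0.021] yaw -15.9 a [ 0.0012 -0.0011] J6 1.08
23.75 [ 0.4908 -0.3126  0.1587] F [ 0.5 -0.1 -2.8] M [ 0.001 -0.022  0.026] yaw -16.0 a [-0.0005  0.0007] J6 1.08
24.38 [ 0.4908 -0.3126  0.1396] F [ 0.7  0.3 -2.4] M [0.071 0.045 0.03 ] yaw -16.0 a [-0.0005  0.0007] J6 1.08
```

```bash
python3 -m inch '[[0,0,0.004,0,0,0,-1],[0,0,0.002,0,0,0,-1],[0,0,0.001,0,0,0,-1],[0,0,0,0,0,0,-1]]' >/dev/null; python3 s.py; for i in 1 2 3; do python3 -m inch '[[0,0,0.0006,0,0,0,-1],[0,0,0,0,0,0,-1]]' >/dev/null; python3 s.py; done
```

```text
24.88 [ 0.4909 -0.3127  0.1329] F [-0.1  0.5 -2.2] M [ 0.07   0.053 -0.002] yaw -16.0 a [-0.0009  0.001 ] J6 1.08
25.12 [ 0.4909 -0.3127  0.1324] F [-0.8  0.3 -3.1] M [0.033 0.06  0.033] yaw -16.0 a [-0.0009  0.0011] J6 1.08
25.38 [ 0.4909 -0.3127  0.1318] F [ 0.1  0.5 -2.8] M [ 0.033  0.03  -0.081] yaw -16.0 a [-0.0009  0.0011] J6 1.08
25.62 [ 0.491  -0.3128  0.1316] F [-0.5  1.2  1.8] M [ 0.265  0.176 -0.009] yaw -16.0 a [-0.0013  0.0014] J6 1.08
```

```bash
python3 -m inch '[[0,0,0,0,0,0,-0.4],[0,0,0,0,0,0,-0.2],[0,0,0,0,0,0,0.2],[0,0,0,0,0,0,1],[0,0,0,0,0,0,1],[0,0,0,0,0,0,1],[0,0,0,0,0,0,1],[0,0,-0.02,0,0,0,1],[0,0,-0.03,0,0,0,1],[0,0,-0.04,0,0,0,1],[0,0,-0.04,0,0,0,1],[0,0,0,0,0,0,1],[0,0,0,0,0,0,1]]'; python3 - <<'E'
from plan import *
s=grab('side'); cs=cloud(s)
b=cs[145:175,300:355].reshape(-1,3); b=b[(b[:,2]>.13)&(b[:,2]<.18)&(b[:,1]>-.5)]; print('bar side',len(b),np.percentile(b[:,2],[5,50,95]),cv2.minAreaRect((b[:,:2]*1000).astype(np.float32)))
t=grab('top')
cv2.imwrite('pics/e.png',np.hstack([s['image'][110:310,170:370].repeat(2,0).repeat(2,1),t['image'][120:320,200:400].repeat(2,0).repeat(2,1)])[...,::-1])
E
```

```text
clock: 27.25
tcp_pos: [0.4905, -0.3123, 0.2603]
ee_rot: [0.0, 0.99, -0.139, -0.0]
ft_force: [-0.3, 0.7, -0.0]
finger_gap: 0.0854
gripper_force: 0.0
bar side 407 [0.1426598  0.16004705 0.16976463] ((491.4561462402344, -310.5650634765625), (27.260601043701172, 108.07096099853516), 72.01520538330078)
```

View pics/e.png

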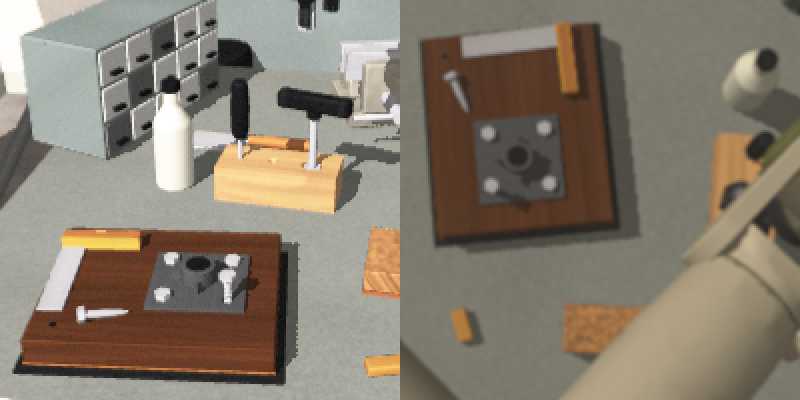

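The last pictures show the driver back upright in its hole (bar at about (327,160) in the side image, same height as at the start). The screw stands upright at about (284,250), nothing else has moved, and the gripper is clear.

```bash
python3 -c "
from workcell import manip
print(manip.close_job())"
```

```text
the job is handed in; nothing more can be done
None
```

I handed the job in at about 27 s: the screw is upright and driven in about a quarter turn (estimated from torque and the camera) at roughly 14 N, with a brief 19 N push before turning. About 1 mm of its slide down the hole happened while it was still leaning, when I seated the socket. The driver is back upright and fully down in its block hole, and nothing else was moved.

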